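Third hand for a shelf lip: hold the pine rail against the shelf front

TASK

Be my third hand while I screw the lip onto this pine shelf: take the loose rail, stand it on edge on the bench along the whole front of the shelf, tight against the front edges with no gap at either end and its ends flush with the outer faces of the two cheeks. Then push it against the shelf at the middle of its length, so that the screw holes near both ends stay free for me, with a steady push of about 12 N (the rail must bear on the shelf with at least 4 and at most 20 N while you hold, and never be rammed), and finish while still holding that push; do not let go. Leave the things that I cleared off the shelf where they are.

Things in the scene. Friction and masses are not known exactly. Their poses are not given: they have to be found in the camera images.
- shelf: Pine wall shelf, upright and fixed on the bench (low battens behind). 300 mm wide (y), 120 deep (x): board 18 thick on the bench between two end cheeks 18 thick, 55 high in front, 130 at the back, joined there by a batten. Front edges of board and cheeks lie in one vertical plane. Origin: middle of the lower front edge. x points into the shelf (push direction), y along the front.
- rail: Loose pine rail, 300 mm long (y), 18 thick (x), 44 high (z), about 0.12 kg, standing on its long narrow edge, its length roughly away from the robot. Faces and ends are alike; a screw hole lies 135 mm from the middle towards each end. Origin: centre of its underside; in place 9 mm in front of the shelf's origin. Bench friction takes 1 to 5 N of a push, more if also pressed down.
- rail_end_a (a point): Centre of the rail's end face at its +y end (150 mm from the middle, 22 mm above its underside).
- rail_end_b (a point): Centre of the rail's end face at its -y end (150 mm from the middle, 22 mm above its underside).
- bottle: Bystander: amber glass bottle with white clip-on cap, 48 mm diameter, 96 mm tall, standing. Origin: centre of its underside.
- organizer: Bystander: green plastic pill organizer with seven hinged lids, 36 x 154 x 23 mm, length along its y. Origin: centre of its underside.
- digital_thermometer: Bystander: white plastic digital thermometer lying flat, 20 x 127 x 11 mm, length along its y. Origin: underside, near its middle.
- cased_thermometer: Bystander: clear glass thermometer in an open blue plastic case, 22 x 140 x 12 mm, length along its y. Origin: centre of its underside.
- shelf_corner_a (a point): Lower outer corner of the shelf's front at its +y cheek: in the front plane, at the cheek's outer face (150 mm from the middle), at bench height.
- shelf_corner_b (a point): Lower outer corner of the shelf's front at its -y cheek: in the front plane, at the cheek's outer face (150 mm from the middle), at bench height.

How it is judged:
On the way:
1. the robot holds the rail in place, bearing on the shelf with 4 to 20 N, for two seconds on end (contact force between rail and shelf between 4 and 20 N and contact force between the fingers and rail above 2 N and y of the grasp point in the frame of rail between -0.05 and 0.05 m and x of rail_end_a in the frame of shelf between -0.0115 and -0.006 m and x of rail_end_b in the frame of shelf between -0.0115 and -0.006 m and y of rail in the frame of shelf between -0.005 and 0.005 m and height (world z) of rail below 0.004 m and angle between rail's own z axis and vertical below 0.06 rad and linear speed of rail below 0.01 m/s), for 2 s.
At the end, for the whole second after the job is handed in: rail on edge on the bench (4 mm, 0.06 rad), each end within 2.5 mm of the shelf front plane, middle within 5 mm of the shelf middle, at rest, touched by the fingers, TCP within 50 mm of its middle, pressing on the shelf with 4 to 20 N, for 2 s and through the last second (all of step 1); the arm keeps its last pose, push and grip.
It fails at once if the rail is rammed against the shelf with more than 45 N (contact force between rail and shelf above 45 N).
It fails at once if something cleared off the shelf is moved more than 25 mm (distance of any of bottle, organizer, digital_thermometer, cased_thermometer from where it was at the start of the episode above 0.025 m).
It also fails if it takes over 64 s, if anything falls off the work surface, if the arm or the gripper's body presses on something with over 40 N, if the wrist force passes 120 N, or if a joint passes its speed limit or range.

ROBOT

A 7-joint arm with a two-finger parallel gripper is mounted at the origin on the work surface. World frame = base frame: x ahead of the robot, y to its left, z up, the work surface at z = 0. Lengths are in m, angles in rad, forces in N, time in s.
With the tool pointing down it reaches from about 0.4 to 0.85 m from the base axis. Payload 4.5 kg.
Tool frame: the origin (TCP) lies between the finger pads, 19 mm behind the fingertips; this is the grasp point; z points along the fingers, y is the line along which they close (so a half turn about z gives the same grasp; the last joint's range is limited). The gripper opens to 88 mm and grips with 3 to 60 N. Pads are 18 mm wide; open, the fingers measure 123 mm over their backs; the gripper's body (75 mm by 187 mm) begins 45 mm behind the grasp point.
Start: joints at [1.171, 0.689, -0.195, 1.565, 0.157, 0.902, -0.215], TCP at [0.263, -0.567, 0.257] pointing down, gripper open.
Joint ranges: [-3.01, 3.01], [-0.46, 2.08], [-1.47, 1.51], [0.13, 2.56], [-1, 4.14], [0.04, 2.09], [-2.66, 2.66]. Speed limits (rad/s): [2.57, 2.57, 3.14, 3.14, 3.14, 3.14, 3.14].

INTERFACE

Orientations are given as a unit quaternion [x, y, z, w].
In Python, from plant import sensors, eyes, finish_job gives the robot as it stands.
- The arm moves only by the tool send_rows, never from a script. Its argument "rows" is text: rows parted by semicolons, each of 4 numbers parted by spaces: the shift along the tool's x, y, z normalised to -1 to 1, where 1 is 30 cm, then the turn about the tool's z normalised to -1 to 1, where 1 is 2 pi rad. A call has 1 to 10 rows; each row is the pose to reach, as a shift and turn from the pose commanded when the call began, along the tool's axes at that moment, turning the shorter way round; what a row does not reach only later rows make up. A row lasts 1/12 s, in which the tool goes at most 41.7 mm and 7.16 degrees, less where a joint would pass 70% of its speed; a pose out of reach is approached as far as the arm can. A call with a number of a shift or a turn outside -1 to 1 is refused whole. A call with a gripper value outside its range is refused whole. "jaw" is the closure, from -1 (fully open) to 1 (shut), set as the call begins (left out, the last holds). The fingers move at their own pace and stop on an object; "force" is the grip in N (left out, the last holds). Time passes only in rows, so rows that repeat a pose let the fingers close. It gives the time, the measured TCP pose, the force, the opening and the grip force at its end, in the units of the state.
- sensors.get_state(): the state, without advancing time (a new reading comes with each control period).
- eyes.snapshot(name): name is "scene" or "top" or "wrist"; returns (picture, depth): 384x512x3 uint8, red, green, blue; 384x512 float32, m along the optical axis (not along the pixel's ray), 0 where there is no reading.
- eyes.calibration(name): a dict with "fov_y" (degrees; the focal length in pixels is half the picture's height over the tangent of half this angle, whatever the lens; pixels are square), "cx", "cy" (the principal point, pixels), "dist_coeffs" ([k1, k2, p1, p2, k3] as OpenCV has them; the pictures are not rectified), "world_from_camera" (4x4, takes a point from camera to world coordinates). Camera axes: x right, y down, z forward; pixel columns grow to the right and rows downward; lengths in m; the calibration is good to about 2 mm. A picture is of the moment at which its call begins: read the wrist's pose just before it. calibration takes no time and is no camera call; for the wrist camera it gives the pose at the moment of the call.
- finish_job(): hands the job in; it is judged then, once.
The state is a dict: "clock": time; "q": joint angles; "qd": joint speeds; "joint_torque": joint torques, N m; "tool_pos": TCP position; "eef_rot": TCP orientation; "contact_force": force on the tool from outside, world axes, zero at the start; "moment": the same for the moment, N m; "opening": opening from 0.0 (shut) to 1.0 (fully open); "finger_force": force on a finger pad.
Only numpy, scipy, OpenCV 4.12 (cv2) and the standard library are available. Lean on these libraries where they do the work, as an engineer would, in place of code of your own. Each camera call takes 0.05 s, during which the arm holds its last target. There are 200 camera calls.

## Working session

There is one attempt and no reset: what is moved stays moved. The work goes in short steps, Python scripts to look and compute and a tool call to move; the robot and the scene stay as the last step left them, time stands still between calls to the robot, and variables do not carry over. Pictures are saved under pics/ and viewed, at most 10 in all, crops included, and the job is handed in when it is done.

Besides the shell and the picture viewer there is one more tool, called in YAML: its name, and indented under it one key for each argument. send_rows: Moves the arm, as the interface text tells. Scaled input: -1 to 1 covers 30 cm each way for a shift and 2 pi rad each way for a turn. Its arguments: {"type":"object","properties":{"rows":{"type":"string"},"jaw":{"type":"number"},"force":{"type":"number"}},"required":["rows"]}

```bash
mkdir -p pics; cat > h.py <<'E'
import numpy as np, cv2
from plant import sensors, eyes, finish_job
def K(c):
    f=192/np.tan(np.radians(c["fov_y"])/2)
    return np.array([[f,0,c["cx"]],[0,f,c["cy"]],[0,0,1.]])
def ray(c,px):
    u=cv2.undistortPoints(np.float64(px).reshape(-1,1,2),K(c),np.float64(c["dist_coeffs"])).reshape(-1,2)
    T=np.array(c["world_from_camera"]); d=np.c_[u,np.ones(len(u))]@T[:3,:3].T
    return T[:3,3],d
def plane(c,px,z):
    o,d=ray(c,px); return o+d*((z-o[2])/d[:,2])[:,None]
def cloud(c,depth):
    v,u=np.mgrid[:384,:512]; o,d=ray(c,np.c_[u.ravel(),v.ravel()])
    P=o+d*depth.ravel()[:,None]; P[depth.ravel()==0]=np.nan
    return P.reshape(384,512,3)
E
python3 - <<'E'
from h import *
print(sensors.get_state())
for n in ["scene","top"]:
    c=eyes.calibration(n); p,d=eyes.snapshot(n); np.savez(f"{n}.npz",p=p,d=d)
    print(n,c); cv2.imwrite(f"pics/{n}0.png",p[:,:,::-1])
E
```

```text
{'clock': 0.0, 'q': array([ 1.17075932,  0.68995782, -0.19452039,  1.5663329 ,  0.15731438,
        0.90250545, -0.21510994]), 'qd': array([ 0.00205079,  0.00072792,  0.00033535,  0.00174793,  0.00181445,
       -0.00015829, -0.00092542]), 'joint_torque': array([-3.16904261e-04, -5.27564228e+01, -1.26678508e+00, -1.53430510e+01,
       -5.25388902e-02,  6.66728403e-03,  1.84503492e-04]), 'tool_pos': array([ 0.26242942, -0.56658121,  0.25662947]), 'eef_rot': array([ 9.76555531e-01,  2.15263738e-01, -2.63477363e-04, -8.65762888e-04]), 'contact_force': array([-0.33822287,  0.60011778,  0.50214575]), 'moment': array([-0.00883924,  0.02191532, -0.06535074]), 'finger_force': 0.0, 'opening': 0.9962931672578873}
scene {'fov_y': 47.6816278752234, 'cx': 254.73010041781615, 'cy': 196.64952414146575, 'dist_coeffs': array([-0.05770852,  0.        ,  0.        ,  0.        ,  0.        ]), 'world_from_camera': array([[ 0.86384367,  0.43805456, -0.24876156,  0.86461327],
       [ 0.50360766, -0.73880325,  0.44782707, -0.57504841],
       [ 0.01238684, -0.51213081, -0.85881814,  1.16846284],
       [ 0.        ,  0.        ,  0.        ,  1.        ]])}
top {'fov_y': 51.19859428103081, 'cx': 259.7878769935133, 'cy': 186.73259872141108, 'dist_coeffs': array([-0.12161395,  0.        ,  0.        ,  0.        ,  0.        ]), 'world_from_camera': array([[-0.0099051 , -0.99712637,  0.07510589,  0.45362562],
       [-0.99994112,  0.01020999,  0.00367659, -0.01232916],
       [-0.00443285, -0.07506505, -0.99716879,  1.3204212 ],
       [ 0.        ,  0.        ,  0.        ,  1.        ]])}
```

View pics/scene0.png

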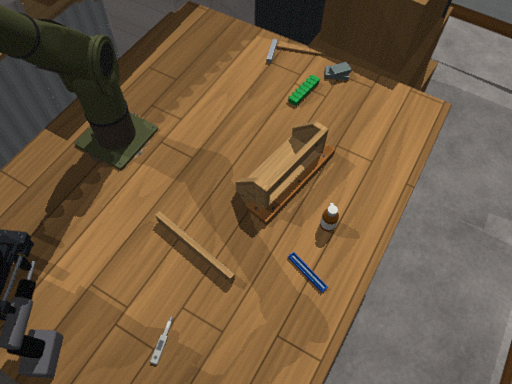

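View pics/top0.png

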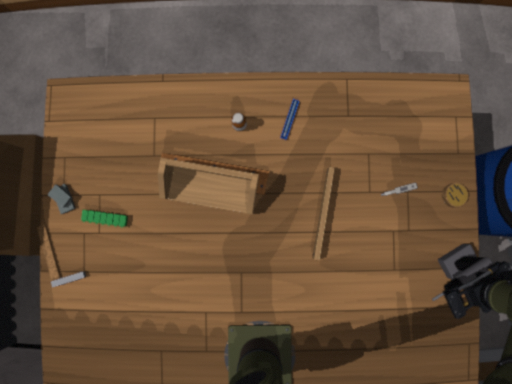

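Scene view: the rail lies from about (158,215) to (232,278), with the shelf front edge from (240,185) to (300,130), facing the robot. Top view: the rail runs from (331,168) to (318,258), and the shelf front from (163,200) to (252,213). The bystanders are clear of the path.

```bash
cat > m.py <<'E'
from h import *
for n in ["top","scene"]:
    z=np.load(n+".npz"); c=eyes.calibration(n); P=cloud(c,z["d"]); p=z["p"]
    X,Y,Z=P[...,0],P[...,1],P[...,2]
    bench=(X>.3)&(X<.7)&(Y>-.3)&(Y<-.26); print(n,"bench z",np.nanmedian(Z[bench]),np.nanstd(Z[bench]))
    m=((Z>.025)&(Z<.07)&(X>.2)&(X<.75)&(Y>-.32)&(Y<-.08)).astype(np.uint8)
    k,l,s,_=cv2.connectedComponentsWithStats(m); i=1+np.argmax(s[1:,4]); mm=l==i
    print("rail px",s[i],"z",np.nanpercentile(Z[mm],[10,50,90]))
    top=mm&(Z>.038)
    r=cv2.minAreaRect(np.float32(np.c_[X[top],Y[top]])*1000); print("rail rect mm",r)
    ax=cv2.boxPoints(r); print(ax.round(1).tolist())
    m=((Z>.008)&(X>.3)&(X<.8)&(Y>-.06)&(Y<.38)&(Z<.2)); print("shelf",m.sum(),np.nanpercentile(Z[m],[5,50,95]))
    # board top
    b=m&(abs(Z-.018)<.006); r=cv2.minAreaRect(np.float32(np.c_[X[b],Y[b]])*1000); print("board",b.sum(),r,cv2.boxPoints(r).round(0).tolist())
    b=m&(Z>.04); r=cv2.minAreaRect(np.float32(np.c_[X[b],Y[b]])*1000); print("high",b.sum(),cv2.boxPoints(r).round(0).tolist())
    # front face points per y bin: min x
    for lo in np.arange(-.05,.35,.02):
        q=m&(Y>lo)&(Y<lo+.02)
        if q.sum()>5: print(round(lo+.01,2),np.nanpercentile(X[q],[1,5]).round(4),end=' ')
    print()
E
python3 m.py
```

```text
top bench z -0.0007149974145528315 0.002746948710960935
rail px [313 167  21  94 601] z [0.03806662 0.04290692 0.04641039]
rail rect mm ((464.1530456542969, -211.02777099609375), (19.44677734375, 301.623779296875), 79.74897003173828)
[[314.0, -193.8000030517578], [610.7999877929688, -247.39999389648438], [614.2999877929688, -228.3000030517578], [317.5, -174.60000610351562]]
shelf 4864 [0.01380767 0.01992378 0.13026613]
board 3163 ((578.3998413085938, 135.33740234375), (278.3065185546875, 338.65826416015625), 17.872562408447266) [[394.0, 254.0], [498.0, -69.0], [763.0, 17.0], [659.0, 339.0]]
high 1462 [[464.0, 20.0], [768.0, -36.0], [822.0, 259.0], [519.0, 315.0]]
-0.04 [0.5801 0.5814] -0.02 [0.531  0.5345] -0.0 [0.5245 0.5314] 0.02 [0.468  0.4755] 0.04 [0.4696 0.4765] 0.06 [0.4734 0.483 ] 0.08 [0.4768 0.4834] 0.1 [0.4803 0.4867] 0.12 [0.4838 0.4903] 0.14 [0.4872 0.4938] 0.16 [0.4906 0.4972] 0.18 [0.494  0.5006] 0.2 [0.4997 0.504 ] 0.22 [0.504  0.5103] 0.24 [0.5074 0.5139] 0.26 [0.5108 0.517 ] 0.28 [0.5144 0.5243] 0.3 [0.5163 0.5192] 0.32 [0.5199 0.5216] 
scene bench z -0.000258355032
[... 338 characters left out ...]
2422]]
shelf 5085 [0.01498097 0.02451186 0.13082299]
board 2372 ((584.2356567382812, 142.4125213623047), (306.8094787597656, 341.1930847167969), 23.472639083862305) [[376.0, 238.0], [511.0, -75.0], [793.0, 47.0], [657.0, 360.0]]
high 2171 [[462.0, 18.0], [769.0, -40.0], [826.0, 260.0], [519.0, 319.0]]
-0.04 [0.4812 0.5785] -0.02 [0.5304 0.5332] -0.0 [0.5173 0.5272] 0.02 [0.4653 0.4719] 0.04 [0.4742 0.5746] 0.06 [0.5714 0.5757] 0.08 [0.4742 0.4817] 0.1 [0.4791 0.4861] 0.12 [0.4851 0.4913] 0.14 [0.4871 0.4955] 0.16 [0.4894 0.4962] 0.18 [0.495  0.5003] 0.2 [0.4972 0.5031] 0.22 [0.502  0.5085] 0.24 [0.4797 0.5113] 0.26 [0.5089 0.5171] 0.28 [0.5127 0.5259] 0.3 [0.5156 0.5195] 0.32 [0.5211 0.5349]
```

```bash
python3 - <<'E'
from h import *
a=np.load("top.npz")["p"][140:275,140:350]; b=np.load("scene.npz")["p"][110:290,140:350]
a=cv2.resize(a,None,fx=3.5,fy=3.5,interpolation=cv2.INTER_CUBIC); b=cv2.resize(b,None,fx=3.3,fy=3.3,interpolation=cv2.INTER_CUBIC)
cv2.imwrite("pics/topc.png",a[:,:,::-1]); cv2.imwrite("pics/scc.png",b[:,:,::-1])
E
```

```text
(no output)
```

View pics/topc.png

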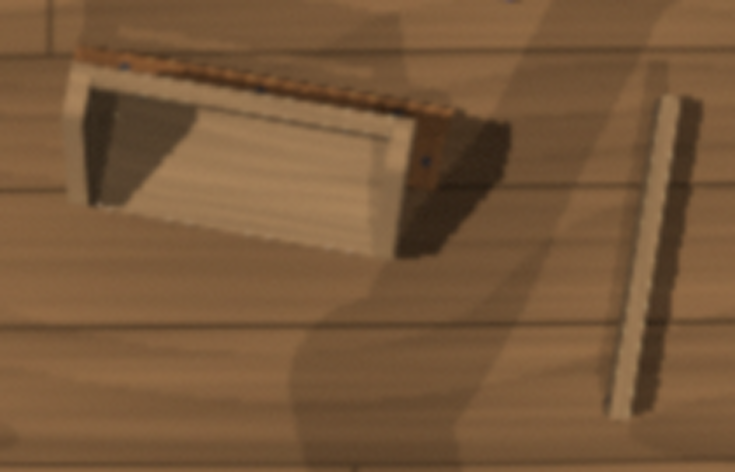

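Crop check: the rail's top runs from (670,97) to (620,415) in the crop. The shelf front is a straight line from (70,203) to (397,257), and it matches the point-cloud fit. Next I go above the rail and refine with the wrist camera.

```bash
cat >> h.py <<'E'
from scipy.spatial.transform import Rotation as R
def delta(pos,yaw):
    "normalised shift and turn from the measured pose to pos (m) with tool x at yaw (deg)"
    s=sensors.get_state(); M=R.from_quat(s["eef_rot"]).as_matrix()
    y=np.degrees(np.arctan2(M[1,0],M[0,0])); dy=(yaw-y+180)%360-180
    print("t",s["clock"],"pos",s["tool_pos"].round(4),"yaw",y.round(2),"F",s["contact_force"].round(1))
    print("shift",(M.T@(np.array(pos)-s["tool_pos"])/.3).round(4),"turn",round(-dy/360,4))
E
python3 -c "
from h import *
delta([.464,-.211,.2],-10.2)"
```

```text
t 0.1 pos [ 0.2624 -0.5667  0.2567] yaw 24.86 F [-0.2  0.4 -0.1]
shift [ 1.1081 -0.7929  0.1901] turn 0.0974
```

send_rows:
  rows: "0.12 -0.08 0.02 0.0195;0.24 -0.16 0.04 0.039;0.36 -0.24 0.06 0.0585;0.48 -0.32 0.08 0.078;0.6 -0.4 0.1 0.0974;0.72 -0.5 0.12 0.0974;0.83 -0.6 0.14 0.0974;0.92 -0.7 0.16 0.0974;1 -0.77 0.18 0.0974;1 -0.793 0.19 0.0974"
  jaw: -1

```text
clock: 0.93
tool_pos: [0.4381, -0.2182, 0.1997]
eef_rot: [0.996, -0.084, 0.001, -0.002]
contact_force: [0.9, 0.8, 0.3]
opening: 0.998
finger_force: 0.0
```

```bash
python3 -c "
from h import *
delta([.464,-.211,.2],-10.2)"
```

```text
t 0.9333 pos [ 0.4381 -0.2182  0.1997] yaw -9.67 F [0.9 0.8 0.3]
shift [ 0.0811 -0.0382 -0.0008] turn 0.0015
```

send_rows:
  rows: "0.06 -0.03 0 0.001;0.083 -0.033 0 0.001;0.083 -0.033 0 0.001;0.083 -0.033 0 0.001"

```text
clock: 1.27
tool_pos: [0.4609, -0.2209, 0.2004]
eef_rot: [0.996, -0.093, -0.0, 0.0]
contact_force: [1.0, -0.4, -0.8]
opening: 1.001
finger_force: 0.0
```

```bash
python3 - <<'E'
from h import *
delta([.464,-.211,.2],-10.2)
c=eyes.calibration("wrist"); p,d=eyes.snapshot("wrist"); cv2.imwrite("pics/w1.png",p[:,:,::-1])
P=cloud(c,d); X,Y,Z=P[...,0],P[...,1],P[...,2]
print(np.array(c["world_from_camera"])[:3,3])
m=((Z>.025)&(Z<.07)&(X>.2)&(X<.75)&(Y>-.32)&(Y<-.08)); print(m.sum())
t=m&(Z>.037); print("z",np.median(Z[t])); r=cv2.minAreaRect(np.float32(np.c_[X[t],Y[t]])*1000); print(r,cv2.boxPoints(r).tolist())
# rgb edges via plane z=.044 : contour of mask
k,l,s,_=cv2.connectedComponentsWithStats(t.astype(np.uint8)); i=1+np.argmax(s[1:,4]); print(s[i])
v,u=np.nonzero(l==i); W=plane(c,np.c_[u,v],.044); r=cv2.minAreaRect(np.float32(W[:,:2])*1000); print(r,cv2.boxPoints(r).tolist())
E
```

```text
t 1.2667 pos [ 0.4609 -0.2209  0.2004] yaw -10.62 F [ 1.  -0.4 -0.8]
shift [ 0.004  -0.0342  0.0012] turn -0.0012
[ 0.53742574 -0.23509762  0.32736573]
6692
z 0.043666056103200124
((465.6983642578125, -210.62681579589844), (18.12570571899414, 266.096435546875), 79.53783416748047) [[333.21636962890625, -195.37928771972656], [594.8889770507812, -243.69871520996094], [598.1803588867188, -225.8743438720703], [336.50775146484375, -177.55491638183594]]
[ 225    0   26  309 6669]
((465.91302490234375, -210.79759216308594), (17.958322525024414, 264.59442138671875), 79.54470825195312) [[334.1829528808594, -195.61993408203125], [594.3842163085938, -243.63540649414062], [597.64306640625, -225.97525024414062], [337.44183349609375, -177.95977783203125]]
```

View pics/w1.png

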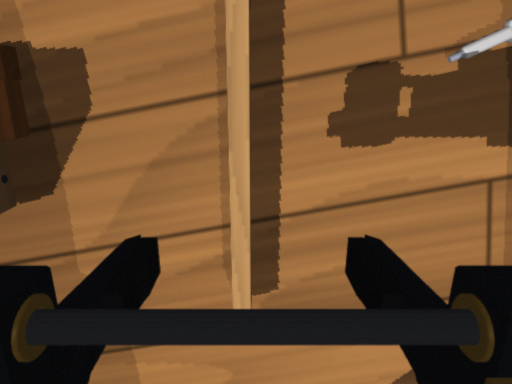

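The wrist view shows the rail vertical at columns 228–250, between the open fingers; the fit gives its axis at -10.5° and its top at 43.7 mm. Centre on it and descend.

send_rows:
  rows: "0 -0.02 0.03 -0.0004;0.004 -0.034 0.1 -0.0004;0.004 -0.034 0.2 -0.0004;0.004 -0.034 0.3 -0.0004;0.004 -0.034 0.38 -0.0004;0.004 -0.034 0.42 -0.0004;0.004 -0.034 0.42 -0.0004;0.004 -0.034 0.42 -0.0004"

```text
clock: 1.98
tool_pos: [0.4631, -0.2111, 0.0743]
eef_rot: [0.996, -0.092, -0.001, 0.0]
contact_force: [-0.2, 0.4, -0.1]
opening: 0.996
finger_force: 0.0
```

```bash
python3 -c "
from h import *
delta([.4644,-.2108,.045],-10.46)"
```

```text
t 1.9833 pos [ 0.4631 -0.2111  0.0743] yaw -10.54 F [-0.2  0.4 -0.1]
shift [ 0.0042 -0.0018  0.0976] turn -0.0002
```

send_rows:
  rows: "0.004 -0.002 0.03 0;0.004 -0.002 0.06 0;0.004 -0.002 0.09 0;0.004 -0.002 0.097 0;0.004 -0.002 0.097 0;0.004 -0.002 0.097 0"

```text
clock: 2.48
tool_pos: [0.4655, -0.2096, 0.0452]
eef_rot: [0.996, -0.091, -0.0, 0.0]
contact_force: [-0.7, 0.0, 0.3]
opening: 1.002
finger_force: 0.0
```

send_rows:
  rows: "0 0 0 0;0 0 0 0;0 0 0 0;0 0 0 0;0 0 0 0;0 0 0 0;0 0 0 0;0 0 0 0;0 0 0 0;0 0 0 0"
  jaw: 1
  force: 25

```text
clock: 3.32
tool_pos: [0.4655, -0.2097, 0.0453]
eef_rot: [0.996, -0.091, 0.0, 0.0]
contact_force: [-0.0, -0.1, 0.7]
opening: 0.269
finger_force: 0.0
```

send_rows:
  rows: "0 0 -0.03 0;0 0 -0.08 0;0 0 -0.14 0;0 0 -0.2 0;0 0 -0.2 0;0 0 -0.2 0"

```text
clock: 3.82
tool_pos: [0.4661, -0.2099, 0.1062]
eef_rot: [0.996, -0.091, 0.001, 0.0]
contact_force: [-0.9, 0.6, -1.4]
opening: 0.198
finger_force: 24.9
```

```bash
python3 -c "
from h import *
delta([.40,.0,.105],39)
delta([.43,.18,.105],79.4)"
```

```text
t 3.8167 pos [ 0.4661 -0.2099  0.1062] yaw -10.43 F [-0.9  0.6 -1.4]
shift [-0.3431 -0.6481  0.0031] turn -0.1373
t 3.8167 pos [ 0.4661 -0.2099  0.1062] yaw -10.43 F [-0.9  0.6 -1.4]
shift [-0.3534 -1.2563  0.0028] turn -0.2495
```

```bash
cat > rail.py <<'E'
from h import *
s=sensors.get_state(); t=s["tool_pos"]; M=R.from_quat(s["eef_rot"]).as_matrix()
for n in ["scene","top","wrist"]:
    c=eyes.calibration(n); p,d=eyes.snapshot(n); P=cloud(c,d)
    L=(P-t)@M  # tool frame
    m=(abs(L[...,1])<.016)&(abs(L[...,2])<.03)&(abs(L[...,0])<.17)&(abs(L[...,0])>.06)
    if m.sum()<30: print(n,m.sum()); continue
    q=L[m]; zt=np.percentile(q[:,2],5); top=q[abs(q[:,2]-np.median(q[q[:,2]<zt+.008,2]))<.005]
    a=np.polyfit(top[:,0],top[:,1],1); b=np.polyfit(top[:,0],top[:,2],1)
    print(n,m.sum(),"x ext",np.percentile(q[:,0],[.5,99.5]).round(4),"top z tool",np.median(top[:,2]).round(4),"yaw deg",np.degrees(a[0]).round(2),"y0",a[1].round(4),"pitch deg",np.degrees(b[0]).round(2))
E
python3 rail.py
```

```text
scene 472 x ext [-0.1466  0.1496] top z tool 0.0073 yaw deg -0.0 y0 0.0004 pitch deg -0.09
top 358 x ext [-0.1483  0.1492] top z tool 0.0088 yaw deg 0.44 y0 -0.0002 pitch deg 0.01
wrist 6576 x ext [-0.065   0.1041] top z tool 0.009 yaw deg 0.04 y0 -0.0004 pitch deg -0.03
```

send_rows:
  rows: "-0.03 -0.03 -0.06 -0.01;-0.08 -0.1 -0.14 -0.025;-0.13 -0.18 -0.2 -0.042;-0.18 -0.26 -0.22 -0.06;-0.23 -0.34 -0.22 -0.077;-0.28 -0.43 -0.22 -0.095;-0.32 -0.52 -0.22 -0.112;-0.343 -0.6 -0.22 -0.13;-0.343 -0.648 -0.22 -0.137;-0.343 -0.648 -0.22 -0.137"

```text
clock: 4.8
tool_pos: [0.3901, -0.004, 0.17]
eef_rot: [0.945, 0.328, -0.011, 0.0]
contact_force: [-11.6, -13.8, 5.2]
opening: 0.337
finger_force: 51.4
```

```bash
python3 -c "
from h import *
delta([.43,.18,.17],79.4)"
```

```text
t 4.8 pos [ 0.3901 -0.004   0.17  ] yaw 38.27 F [-11.6 -13.8   5.2]
shift [ 0.4841 -0.3992 -0.0076] turn -0.1143
```

```bash
python3 - <<'E'
from h import *
p,d=eyes.snapshot("scene"); cv2.imwrite("pics/s2.png",p[:,:,::-1]); print(sensors.get_state()["contact_force"],sensors.get_state()["finger_force"],sensors.get_state()["opening"])
E
python3 rail.py
```

```text
[-11.53722129 -14.24904412   2.76665003] 48.42195731587708 0.3415151725650368
scene 0
top 0
wrist 0
```

View pics/s2.png

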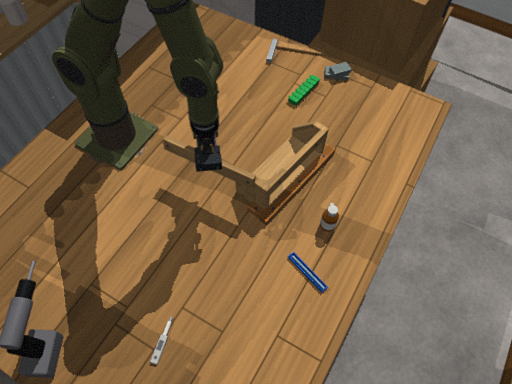

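The far end of the rail has caught the near cheek, at about (253,182), and has twisted in the grip. I back off along the reaction force and then measure.

send_rows:
  rows: "-0.02 0.015 0 0;-0.05 0.035 0 0;-0.085 0.06 0 0;-0.125 0.085 0 0;-0.165 0.11 0 0;-0.165 0.11 0 0;-0.165 0.11 0 0"

```text
clock: 5.58
tool_pos: [0.3813, -0.0569, 0.1708]
eef_rot: [0.943, 0.332, -0.001, -0.0]
contact_force: [0.0, 0.1, -0.8]
opening: 0.202
finger_force: 24.9
```

```bash
cat > rail2.py <<'E'
from h import *
import sys
s=sensors.get_state(); t=s["tool_pos"]; M=R.from_quat(s["eef_rot"]).as_matrix()
print("t",s["clock"],t.round(4),"yaw",np.degrees(np.arctan2(M[1,0],M[0,0])).round(2),"F",s["contact_force"].round(1),"open",s["opening"],"ff",s["finger_force"])
for n in ["scene","top","wrist"]:
    c=eyes.calibration(n); p,d=eyes.snapshot(n); P=cloud(c,d)
    if n=="scene": cv2.imwrite(sys.argv[1],p[:,:,::-1])
    L=(P-t)@M; hsv=cv2.cvtColor(p,cv2.COLOR_RGB2HSV)
    r=np.hypot(L[...,0],L[...,1])
    m=(L[...,2]>-.045)&(L[...,2]<.075)&(r<.22)&(r>.05)&(P[...,2]>.03)&(hsv[...,1]>60)&(hsv[...,0]<25)
    k,l,st,_=cv2.connectedComponentsWithStats(m.astype(np.uint8))
    for i in range(1,k):
        if st[i,4]<60: continue
        q=L[l==i]; mu=q.mean(0); w,v=np.linalg.eigh(np.cov((q-mu).T)); e=v[:,2]; 
        pr=(q-mu)@e; print(n,st[i,4],"c",mu.round(3),"dir",e.round(3),"ends",(mu+e*pr.min()).round(3),(mu+e*pr.max()).round(3))
E
python3 rail2.py pics/s3.png
```

```text
t 5.5833 [ 0.3813 -0.0569  0.1708] yaw 38.8 F [ 0.   0.1 -0.8] open 0.2019859733056391 ff 24.926247596740723
scene 491 c [0.1   0.004 0.018] dir [-0.999 -0.     0.048] ends [0.151 0.004 0.015] [0.049 0.004 0.02 ]
scene 485 c [-0.098  0.004  0.025] dir [-0.999  0.001  0.034] ends [-0.049  0.004  0.023] [-0.147  0.004  0.026]
scene 309 c [0.179 0.055 0.051] dir [-0.773 -0.601  0.204] ends [0.203 0.074 0.044] [0.133 0.019 0.063]
top 454 c [0.139 0.023 0.026] dir [-0.831 -0.452 -0.325] ends [0.21  0.062 0.054] [ 0.06  -0.02  -0.005]
wrist 7820 c [ 0.08  -0.     0.005] dir [-0.999  0.004  0.038] ends [ 0.106 -0.001  0.004] [ 0.049 -0.     0.006]
wrist 938 c [-0.058  0.     0.01 ] dir [ 0.192  0.981 -0.031] ends [-0.06  -0.01   0.011] [-0.056  0.01   0.01 ]
```

View pics/s3.png

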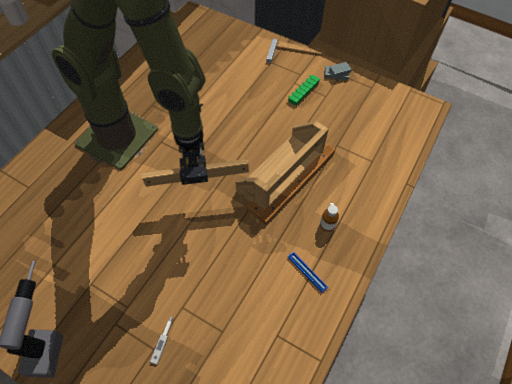

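The backed-off view shows the rail from (145,182) to (248,167), free of the shelf and aligned in the jaws again, pitched about 2°. I lift higher and finish the turn.

send_rows:
  rows: "-0.02 0.02 -0.04 -0.005;-0.05 0.03 -0.1 -0.015;-0.06 0.04 -0.15 -0.03;-0.06 0.04 -0.16 -0.047;-0.06 0.04 -0.16 -0.064;-0.06 0.04 -0.16 -0.081;-0.06 0.04 -0.16 -0.098;-0.06 0.04 -0.16 -0.113;-0.06 0.04 -0.16 -0.113"

```text
clock: 6.48
tool_pos: [0.3754, -0.0764, 0.2193]
eef_rot: [0.767, 0.641, 0.0, -0.0]
contact_force: [0.1, 0.4, -0.9]
opening: 0.202
finger_force: 24.9
```

```bash
python3 -c "
from h import *
delta([.435,.178,.12],79.44)"
```

```text
t 6.4833 pos [ 0.3754 -0.0764  0.2193] yaw 79.8 F [ 0.1  0.4 -0.9]
shift [0.8697 0.0453 0.3315] turn 0.001
```

send_rows:
  rows: "0.06 0 0 0.001;0.16 0 0.02 0.001;0.27 0 0.05 0.001;0.38 0 0.1 0.001;0.5 0 0.15 0.001;0.61 0 0.2 0.001;0.72 0 0.25 0.001;0.8 0.01 0.29 0.001;0.86 0.02 0.32 0.001;0.87 0.02 0.33 0.001"

```text
clock: 7.32
tool_pos: [0.4291, 0.1838, 0.1191]
eef_rot: [0.769, 0.639, 0.002, -0.001]
contact_force: [1.3, 1.4, -1.3]
opening: 0.202
finger_force: 24.9
```

send_rows:
  rows: "0 0 0 0;0 0 0 0;0 0 0 0;0 0 0 0"

```text
clock: 7.65
tool_pos: [0.4282, 0.1767, 0.1208]
eef_rot: [0.771, 0.637, -0.0, 0.0]
contact_force: [-0.4, -0.9, -1.9]
opening: 0.203
finger_force: 24.9
```

```bash
cat > shelf.py <<'E'
from h import *
s=sensors.get_state(); print(s["clock"],s["tool_pos"].round(4))
for n in ["wrist","scene","top"]:
    c=eyes.calibration(n); p,d=eyes.snapshot(n); P=cloud(c,d)
    if n=="wrist": cv2.imwrite("pics/w4.png",p[:,:,::-1])
    O=np.array([.4915,.1675,0]); a=np.radians(-10.56); ex=np.array([np.cos(a),np.sin(a),0]); ey=np.array([-ex[1],ex[0],0])
    L=np.stack([(P-O)@ex,(P-O)@ey,P[...,2]],-1); x,y,z=L[...,0],L[...,1],L[...,2]
    for nm,m in [("cheek+",(z>.05)&(z<.14)&(abs(y-.141)<.03)&(x>-.012)&(x<.11)),("cheek-",(z>.05)&(z<.14)&(abs(y+.141)<.03)&(x>-.012)&(x<.11)),("board",(abs(z-.018)<.005)&(abs(y)<.12)&(x>-.015)&(x<.05)),("rail",(x>-.13)&(x<-.015)&(z>.05)&(z<.085)&(abs(y)<.18)&(abs(y)>.045))]:
        q=L[m]; 
        if len(q)<20: print(n,nm,len(q)); continue
        print(n,nm,len(q),"x",np.percentile(q[:,0],[1,99]).round(4),"y",np.percentile(q[:,1],[1,50,99]).round(4),"z",np.percentile(q[:,2],[2,50,98]).round(4))
        if nm=="board":
            for yy in np.arange(-.11,.12,.04):
                b=q[abs(q[:,1]-yy)<.02]; print("  ",yy.round(2),np.percentile(b[:,0],2).round(4) if len(b)>20 else None,end='')
            print()
E
python3 shelf.py; python3 rail2.py pics/s4.png
```

```text
7.65 [0.4282 0.1767 0.1208]
wrist cheek+ 0
wrist cheek- 208 x [0.0729 0.1098] y [-0.133  -0.132  -0.1308] z [0.05   0.0518 0.0538]
wrist board 19972 x [0.0008 0.0495] y [-0.0543  0.0467  0.1187] z [0.016  0.0178 0.0192]
   -0.11 None   -0.07 0.0012   -0.03 0.0012   0.01 0.0011   0.05 0.001   0.09 0.0009
wrist rail 0
scene cheek+ 371 x [0.0024 0.1086] y [0.1161 0.134  0.1508] z [0.052  0.0976 0.1334]
scene cheek- 451 x [0.0027 0.1089] y [-0.1514 -0.1486 -0.1157] z [0.0515 0.095  0.1326]
scene board 753 x [-0.0014  0.0497] y [-0.0846  0.0184  0.118 ] z [0.0138 0.0184 0.0225]
   -0.11 None   -0.07 -0.0012   -0.03 0.0008   0.01 -0.0004   0.05 0.0001   0.09 0.0002
scene rail 109 x [-0.0716 -0.0541] y [-0.1501 -0.1005  0.1486] z [0.0649 0.0768 0.0842]
top cheek+ 383 x [0.0016 0.1088] y [0.1154 0.1326 0.149 ] z [0.0513 0.0992 0.1322]
top cheek- 257 x [0.0017 0.1093] y [-0.1502 -0.1409 -0.1143] z [0.0555 0.1147 0.133 ]
top board 804 x [0.0007 0.0495] y [-0.1183 -0.0272  0.1184] z [0.0136 0.0175 0.0223]
   -0.11 0.0021   -0.07 0.0014   -0.03 0.0011   0.01 0.0339   0.05 0.001   0.09 0.0011
top
[... 400 characters left out ...]
-0.049  0.004  0.021] [-0.149  0.002  0.028]
top 1199 c [0.015 0.147 0.009] dir [-0.998  0.037 -0.044] ends [0.157 0.142 0.015] [-0.148  0.153  0.002]
top 84 c [0.132 0.    0.007] dir [-0.975  0.143  0.169] ends [ 0.15  -0.002  0.004] [0.111 0.003 0.011]
top 227 c [-0.099  0.     0.015] dir [-0.999  0.005  0.046] ends [-0.05   0.     0.013] [-0.148  0.001  0.018]
wrist 7690 c [0.079 0.    0.006] dir [-0.999  0.003  0.036] ends [ 0.105 -0.     0.005] [0.049 0.    0.007]
wrist 1001 c [-0.059  0.     0.011] dir [ 0.922  0.384 -0.047] ends [-0.07  -0.004  0.011] [-0.048  0.005  0.01 ]
wrist 372 c [-0.129  0.159  0.072] dir [ 0.009  1.    -0.002] ends [-0.13   0.138  0.072] [-0.129  0.178  0.072]
```

View pics/w4.png

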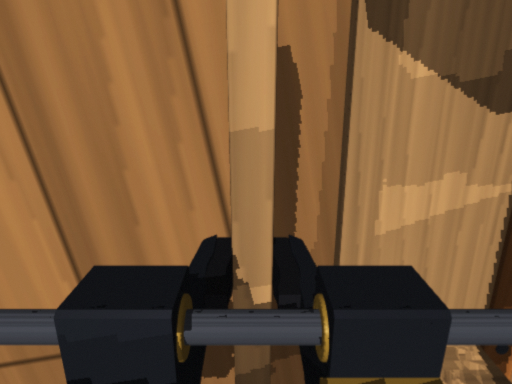

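The wrist view shows the rail at columns 228–275, gripped square, with the front board edge at about column 350 parallel to it. The shelf frame is confirmed to about 1 mm, so I move to the put-down spot 7 mm in front of the shelf.

```bash
python3 -c "
from h import *
delta([.4763,.1698,.061],79.44)"
```

```text
t 7.95 pos [0.4285 0.178  0.1205] yaw 79.17 F [-0.1 -0.2 -1.1]
shift [0.003  0.1616 0.1984] turn -0.0007
```

send_rows:
  rows: "0.001 0.02 0.05 -0.0007;0.002 0.05 0.1 -0.0007;0.003 0.08 0.14 -0.0007;0.003 0.11 0.16 -0.0007;0.003 0.13 0.175 -0.0007;0.003 0.15 0.19 -0.0007;0.003 0.16 0.198 -0.0007;0.003 0.16 0.198 -0.0007;0.003 0.16 0.198 -0.0007;0.003 0.16 0.198 -0.0007"

```text
clock: 8.78
tool_pos: [0.4754, 0.1704, 0.0613]
eef_rot: [0.769, 0.639, 0.0, -0.0]
contact_force: [-0.5, 0.0, -1.4]
opening: 0.201
finger_force: 24.9
```

```bash
python3 -c "
from h import *
delta([.4763,.1698,.046],79.44)"; python3 rail2.py pics/s5.png | grep wrist
```

```text
t 8.7833 pos [0.4754 0.1704 0.0613] yaw 79.49 F [-0.5  0.  -1.4]
shift [-0.0014  0.0034  0.0509] turn 0.0001
wrist 7660 c [0.079 0.    0.006] dir [-0.999  0.002  0.036] ends [0.104 0.    0.005] [0.049 0.    0.007]
wrist 1021 c [-0.059  0.     0.011] dir [ 0.993  0.11  -0.037] ends [-0.069 -0.001  0.011] [-0.049  0.001  0.01 ]
```

send_rows:
  rows: "0 0.003 0.003 0;0 0.003 0.005 0;0 0.003 0.005 0;0 0.003 0.005 0"

```text
clock: 9.27
tool_pos: [0.4765, 0.1701, 0.0594]
eef_rot: [0.769, 0.639, -0.0, 0.0]
contact_force: [-0.4, 0.4, -2.4]
opening: 0.201
finger_force: 24.9
```

send_rows:
  rows: "0 0 0 0;0 0 0 0;0 0 0 0;0 0 0 0;0 0 0 0;0 0 0 0"
  jaw: 0.45

```text
clock: 9.77
tool_pos: [0.4766, 0.1701, 0.0594]
eef_rot: [0.769, 0.639, 0.0, 0.0]
contact_force: [0.2, -0.3, 0.1]
opening: 0.272
finger_force: 0.0
```

send_rows:
  rows: "0 0 0.01 0;0 0 0.02 0;0 0 0.03 0;0 0 0.04 0;0 0 0.045 0;0 0 0.045 0;0 0 0.045 0"

```text
clock: 10.35
tool_pos: [0.4765, 0.1701, 0.0457]
eef_rot: [0.769, 0.639, -0.0, 0.0]
contact_force: [0.6, 0.1, 0.7]
opening: 0.274
finger_force: 0.0
```

```bash
python3 rail2.py pics/s6.png
```

```text
t 10.35 [0.4765 0.1701 0.0457] yaw 79.47 F [0.6 0.1 0.7] open 0.2735757904188231 ff 0.0
scene 344 c [ 0.129  0.036 -0.01 ] dir [-0.2   -0.917  0.345] ends [ 0.143  0.099 -0.034] [ 0.119 -0.013  0.009]
scene 64 c [ 0.135  0.131 -0.014] dir [-0.213  0.116 -0.97 ] ends [0.142 0.127 0.014] [ 0.127  0.135 -0.051]
scene 561 c [-0.131  0.054 -0.009] dir [-0.388  0.91  -0.149] ends [-0.097 -0.026  0.005] [-0.164  0.131 -0.021]
top 202 c [ 0.134  0.06  -0.017] dir [ 0.093 -0.994 -0.059] ends [ 0.128  0.121 -0.014] [ 0.138  0.016 -0.02 ]
top 68 c [-0.142  0.033 -0.025] dir [ 0.014 -0.648  0.762] ends [-0.142  0.049 -0.044] [-0.141  0.016 -0.006]
top 173 c [-0.099  0.     0.003] dir [-1.     0.006 -0.006] ends [-0.05  -0.     0.003] [-0.147  0.     0.002]
wrist 7973 c [0.079 0.    0.002] dir [-1.     0.005  0.   ] ends [0.104 0.    0.002] [0.049 0.    0.002]
wrist 599 c [-0.054  0.001  0.002] dir [-0.016 -1.     0.002] ends [-0.054  0.01   0.002] [-0.054 -0.008  0.002]
```

The rail now stands flat on the bench. I grip it again gently and check the end positions against the cheeks.

send_rows:
  rows: "0 0 0 0;0 0 0 0;0 0 0 0;0 0 0 0;0 0 0 0;0 0 0 0"
  jaw: 1
  force: 20

```text
clock: 11.0
tool_pos: [0.4767, 0.1701, 0.046]
eef_rot: [0.769, 0.639, 0.0, 0.0]
contact_force: [1.2, -1.2, 1.7]
opening: 0.204
finger_force: 20.0
```

```bash
cat > ends.py <<'E'
from h import *
s=sensors.get_state(); print("t",s["clock"],s["tool_pos"].round(4),"F",s["contact_force"].round(2),"ff",s["finger_force"],"op",s["opening"])
O=np.array([.4920,.1669,0]); a=np.radians(-10.56); ex=np.array([np.cos(a),np.sin(a),0]); ey=np.array([-ex[1],ex[0],0])
print("F push",-(s["contact_force"]@ex).round(2),"tcp shelf x,y",((s["tool_pos"]-O)@ex).round(4),((s["tool_pos"]-O)@ey).round(4))
for n in ["scene","top","wrist"]:
    c=eyes.calibration(n); p,d=eyes.snapshot(n); P=cloud(c,d)
    L=np.stack([(P-O)@ex,(P-O)@ey,P[...,2]],-1); x,y,z=L[...,0],L[...,1],L[...,2]
    xr=(s["tool_pos"]-O)@ex
    m=(abs(z-.044)<.004)&(abs(x-xr)<.012)&(abs(y)<.17)&(abs(y)>.045)
    q=L[m]; pc=lambda v:np.percentile(v,[1,99]).round(4)
    print(n,len(q),"rail y",pc(q[:,1]))
    for sg in (-1,1):
        b=q[q[:,1]*sg>.05]
        if len(b)>20: print("  side",sg,"x",pc(b[:,0]),"mean",b[:,0].mean().round(4),"at y",b[:,1].mean().round(3))
    m=(z>.053)&(z<.14)&(abs(y)>.1)&(abs(y)<.17)&(x>.005)&(x<.1); 
    if m.sum()>50: print("  cheeks y",pc(y[m]))
E
python3 ends.py
```

```text
t 11.0 [0.4767 0.1701 0.046 ] F [ 1.16 -1.18  1.7 ] ff 19.994849860668182 op 0.2037143631909807
F push -1.36 tcp shelf x,y -0.0157 0.0004
scene 237 rail y [-0.1466  0.1501]
  side -1 x [-0.0255 -0.0071] mean -0.0161 at y -0.1
  side 1 x [-0.0271 -0.0083] mean -0.0172 at y 0.119
  cheeks y [-0.1505  0.1501]
top 196 rail y [-0.1461  0.1484]
  side -1 x [-0.0247 -0.0071] mean -0.016 at y -0.099
  side 1 x [-0.025  -0.0079] mean -0.015 at y 0.138
  cheeks y [-0.1496  0.1491]
wrist 9420 rail y [-0.0573  0.1037]
  side -1 x [-0.024  -0.0065] mean -0.0152 at y -0.054
  side 1 x [-0.0244 -0.0068] mean -0.0156 at y 0.079
```

send_rows:
  rows: "-0.001 0.002 0 0;-0.002 0.004 0 0;-0.003 0.006 0 0;-0.0035 0.008 0 0;-0.0035 0.01 0 0;-0.0035 0.012 0 0;-0.0035 0.014 0 0;-0.0035 0.016 0 0;-0.0035 0.016 0 0;-0.0035 0.016 0 0"

```text
clock: 11.98
tool_pos: [0.4791, 0.1692, 0.046]
eef_rot: [0.768, 0.64, -0.001, -0.001]
contact_force: [-5.1, 2.2, 7.3]
opening: 0.204
finger_force: 20.0
```

send_rows:
  rows: "0 0.0015 0 0;0 0.003 0 0;0 0.003 0 0"

```text
clock: 12.23
tool_pos: [0.4794, 0.1691, 0.0461]
eef_rot: [0.768, 0.64, -0.001, -0.001]
contact_force: [-4.7, 2.0, 6.7]
opening: 0.197
finger_force: 20.0
```

send_rows:
  rows: "0 0.0015 0 0;0 0.003 0 0;0 0.003 0 0"

```text
clock: 12.48
tool_pos: [0.4805, 0.1687, 0.0461]
eef_rot: [0.768, 0.64, -0.001, -0.001]
contact_force: [-5.9, 2.0, 8.5]
opening: 0.2
finger_force: 20.0
```

send_rows:
  rows: "0 0 -0.002 0;0 0.001 -0.005 0;0 0.001 -0.005 0"

```text
clock: 12.73
tool_pos: [0.4829, 0.1676, 0.0472]
eef_rot: [0.769, 0.639, -0.0, -0.0]
contact_force: [-2.3, 1.8, 0.3]
opening: 0.202
finger_force: 20.0
```

send_rows:
  rows: "0 0.0015 0 0;0 0.003 0 0;0 0.003 0 0"

```text
clock: 12.98
tool_pos: [0.4829, 0.1676, 0.0472]
eef_rot: [0.769, 0.639, -0.001, -0.0]
contact_force: [-4.3, 0.8, 1.2]
opening: 0.201
finger_force: 20.0
```

```bash
python3 ends.py
```

```text
t 12.9833 [0.4829 0.1676 0.0472] F [-4.33  0.77  1.18] ff 19.99524414539337 op 0.2007767411626933
F push 4.39 tcp shelf x,y -0.009 -0.001
scene 225 rail y [-0.1484  0.148 ]
  side -1 x [-0.0204 -0.0008] mean -0.0102 at y -0.097
  side 1 x [-0.0194 -0.0008] mean -0.0106 at y 0.114
  cheeks y [-0.1505  0.1511]
top 202 rail y [-0.1477  0.1472]
  side -1 x [-0.0182 -0.0006] mean -0.0095 at y -0.099
  side 1 x [-0.0179 -0.0013] mean -0.0091 at y 0.135
  cheeks y [-0.1496  0.1495]
wrist 9374 rail y [-0.0588  0.1023]
  side -1 x [-0.0174  0.0002] mean -0.0086 at y -0.055
  side 1 x [-0.0178 -0.0002] mean -0.009 at y 0.078
```

send_rows:
  rows: "0 0.0015 0 0;0 0.003 0 0;0 0.003 0 0"

```text
clock: 13.38
tool_pos: [0.483, 0.1675, 0.0472]
eef_rot: [0.769, 0.64, -0.002, -0.001]
contact_force: [-7.1, 1.7, 1.5]
opening: 0.203
finger_force: 20.0
```

send_rows:
  rows: "0 0.0015 0 0;0 0.003 0 0;0 0.003 0 0"

```text
clock: 13.63
tool_pos: [0.483, 0.1676, 0.0472]
eef_rot: [0.769, 0.64, -0.002, -0.001]
contact_force: [-8.6, 1.3, 3.2]
opening: 0.204
finger_force: 20.0
```

send_rows:
  rows: "0 0.0015 0 0;0 0.003 0 0;0 0.003 0 0"

```text
clock: 13.88
tool_pos: [0.483, 0.1675, 0.0472]
eef_rot: [0.768, 0.64, -0.003, -0.002]
contact_force: [-10.4, 2.7, 4.5]
opening: 0.202
finger_force: 20.0
```

send_rows:
  rows: "0 0.002 -0.001 0;0 0.004 -0.0015 0;0 0.005 -0.0015 0;0 0.005 -0.0015 0;0 0.005 -0.0015 0"

```text
clock: 14.3
tool_pos: [0.483, 0.1675, 0.0472]
eef_rot: [0.768, 0.64, -0.004, -0.002]
contact_force: [-13.8, 3.6, 2.7]
opening: 0.201
finger_force: 20.0
```

send_rows:
  rows: "0 0.001 0 0;0 0.001 0 0;0 0.001 0 0;0 0.001 0 0;0 0.001 0 0;0 0.001 0 0;0 0.001 0 0;0 0.001 0 0;0 0.001 0 0;0 0.001 0 0"

```text
clock: 15.13
tool_pos: [0.483, 0.1675, 0.0472]
eef_rot: [0.768, 0.64, -0.004, -0.002]
contact_force: [-13.2, 2.6, 4.2]
opening: 0.202
finger_force: 20.0
```

```bash
python3 ends.py
```

```text
t 15.1333 [0.483  0.1675 0.0472] F [-13.2    2.65   4.2 ] ff 20.008363276720047 op 0.20236719201704292
F push 13.46 tcp shelf x,y -0.0089 -0.0011
scene 223 rail y [-0.1483  0.1489]
  side -1 x [-0.02    0.0012] mean -0.0098 at y -0.098
  side 1 x [-0.0196  0.0025] mean -0.01 at y 0.113
  cheeks y [-0.1505  0.151 ]
top 198 rail y [-0.147   0.1485]
  side -1 x [-0.0182 -0.0006] mean -0.0095 at y -0.098
  side 1 x [-0.0185 -0.0013] mean -0.0087 at y 0.137
  cheeks y [-0.1496  0.1491]
wrist 9389 rail y [-0.0588  0.1023]
  side -1 x [-0.0172  0.0003] mean -0.0086 at y -0.055
  side 1 x [-0.0177 -0.0002] mean -0.0089 at y 0.078
```

send_rows:
  rows: "0 0.001 0 0;0 0.001 0 0;0 0.001 0 0;0 0.001 0 0;0 0.001 0 0;0 0.001 0 0;0 0.001 0 0;0 0.001 0 0;0 0.001 0 0;0 0.001 0 0"

```text
clock: 16.12
tool_pos: [0.4831, 0.1675, 0.0472]
eef_rot: [0.768, 0.64, -0.004, -0.003]
contact_force: [-13.6, 3.9, 3.7]
opening: 0.201
finger_force: 20.0
```

send_rows:
  rows: "0 0 0 0;0 0 0 0;0 0 0 0;0 0 0 0;0 0 0 0;0 0 0 0;0 0 0 0;0 0 0 0;0 0 0 0;0 0 0 0"

```text
clock: 16.95
tool_pos: [0.483, 0.1675, 0.0472]
eef_rot: [0.768, 0.64, -0.004, -0.003]
contact_force: [-12.8, 3.4, 2.9]
opening: 0.2
finger_force: 20.0
```

send_rows:
  rows: "0 0 0 0;0 0 0 0;0 0 0 0;0 0 0 0;0 0 0 0;0 0 0 0;0 0 0 0;0 0 0 0;0 0 0 0;0 0 0 0"

```text
clock: 17.78
tool_pos: [0.4831, 0.1675, 0.0473]
eef_rot: [0.768, 0.64, -0.004, -0.003]
contact_force: [-14.0, 3.9, 4.8]
opening: 0.202
finger_force: 20.0
```

```bash
python3 rail2.py pics/s9.png | grep -e wrist -e ^t; python3 - <<'E'
from h import *
a=cv2.imread("pics/s9.png")[90:240,160:360]; cv2.imwrite("pics/s9c.png",cv2.resize(a,None,fx=3.5,fy=3.5))
E
```

```text
t 17.7833 [0.4831 0.1675 0.0473] yaw 79.64 F [-14.    3.9   4.8] open 0.20184191611276894 ff 20.010165721178055
top 256 c [ 0.135  0.044 -0.014] dir [ 0.077 -0.986  0.148] ends [ 0.13   0.111 -0.024] [ 0.14  -0.011 -0.005]
top 246 c [-0.111  0.007 -0.005] dir [-0.909  0.294 -0.295] ends [-0.054 -0.011  0.013] [-0.159  0.023 -0.021]
wrist 7969 c [0.079 0.    0.002] dir [-1.    -0.     0.002] ends [0.104 0.    0.002] [0.049 0.    0.002]
wrist 609 c [-0.054  0.     0.002] dir [-0.028 -1.     0.004] ends [-0.054  0.009  0.002] [-0.055 -0.009  0.002]
```

View pics/s9c.png

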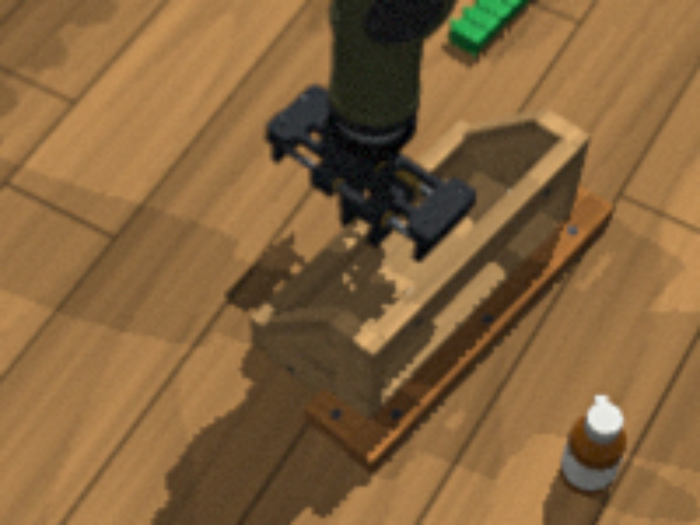

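The final view shows the rail, in shadow, flush along the front (crop (235,295) up under the gripper). The gripper body sits between the cheeks and clear of the batten, and the bystanders are where they were. The push has been steady at about 13–14 N for more than 3 s.

```bash
python3 -c "
from h import *
print(finish_job())"
```

```text
the job is handed in; nothing more can be done
None
```

The rail is on edge along the shelf front, ends within about 1 mm of flush, and was still held mid-length at a measured 13–14 N when I handed the job in; on the way the rail's far end caught the near cheek once (about 18 N at the wrist), and I backed it off and set it again.

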